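# Park the swing-out bottle holder and ratchet-clamp the bottle

## Task

The bar cart is about to be rolled: swing the bottle holder arm, with the bottle standing in it, fully home into the gap in front of the ratchet clamp. Then pump the clamp's trigger again and again until the sprung rubber pad meets the bottle and is pressed in by about half of its travel, never bottoming it out; move the jaw only through the trigger, never by touching it, and leave the other barware alone. Finish while still holding the trigger, so that the pad stays pressed on the upright bottle: do not let go.

Things in the scene. Friction and masses are not known exactly. Their poses are not given: they have to be found in the camera images.
- frame: Fixed dark steel rail, 75 x 600 x 8 mm, screwed to the tray; its long side is its y axis, origin under its centre line. Holder pivot at x -30, y +270 mm; clamp jaw runs along the line x = 0 towards +y at a height of 66 mm. A parked bottle has its axis at x 0, y +70 mm.
- bottle: Squat amber glass bottle, 68 mm diameter up to a height of 88 mm, then a narrow neck, 138 mm tall in all, about 0.6 kg. Origin at the centre of its underside, z up. It stands loose on the holder's foot plate (18 mm above the tray) in front of two upright back posts.
- holder (a joint): Swing of the steel bottle holder arm about its upright pivot (rad): 0 = swung out as found, 0.873 = fully home against its stop, where the bottle stands in line with the clamp. Growing = anticlockwise from above. It has some friction (about 0.12 N m) and stays where it is left.
- holder_pivot (a point): Point on the holder's pivot axis at the level of the tray top; the point's x axis points along the arm towards the bottle, whose axis is 202 mm from the pivot.
- holder_knob (a point): Top centre of the upright round steel post, 20 mm in diameter, on the holder arm, by which it is swung; top 148 mm above the tray, free to grasp for the upper 80 mm; 90 mm from the pivot axis, 112 mm from the bottle's axis.
- trigger (a joint): Angle of the clamp's pump trigger (rad): 0 = at rest, leaning back from the bottle by 0.2 rad, 0.40 = pushed fully towards the bottle. A weak spring (1.5 to 3 N at the bar) brings it back. A pawl on it takes the jaw along towards the bottle on a forward stroke (8 mm teeth; the pawl moves 7.2 mm per 0.1 rad, but catches its tooth only after up to 8 mm, so a full stroke advances the jaw by some 24 mm and several strokes are needed) and slips back over the teeth on the return.
- trigger_bar (a point): Middle of the trigger's grip, a round rubber crossbar, 16 mm in diameter, lying along the frame's x axis between two upright side plates 58 mm apart (clear). The trigger pivots about an axle along the frame's x axis at x 0, y -150 mm, z 20 mm; the bar is 150 mm from the axle, so about 167 to 170 mm above the tray. The bar moves with the trigger, 60 mm per full stroke, towards the frame's +y when pushed.
- jaw (a joint): Travel of the jaw (steel bar with teeth on top and an upright head plate) towards the bottle (m), range 0 to 0.12; only a friction of about 3 N keeps it from sliding back. At 0 with the pad relaxed the pad's face is at y -40 mm in the frame; a parked bottle's near side is at about y +36 to +40 mm.
- pad (a joint): How far the rubber pad is pressed in towards the jaw's head plate (m): 0 = relaxed, 0.020 = bottomed out. Spring 1 N per mm. Aim at 0.010.
- pad_face (a point): Centre of the pad's flat face towards the bottle, 66 mm above the tray; the pad is 44 mm wide, 36 mm high and 8 mm thick. Touching the pad or the jaw by hand is not allowed.
- bowls: Bystander: stack of three nesting glass bowls, 150 mm across, 70 mm high; origin under its centre.
- lid: Bystander: chrome shaker lid, 84 mm across, 66 mm high; origin under its centre.
- jigger: Bystander: steel double-cone jigger, 44 mm across, 78 mm high; origin under its centre.
- spoonrest: Bystander: bamboo spoon rest, 100 x 210 x 20 mm; origin under its centre.

How it is judged:
By the outcome, as a careful person would: the job done as asked, in the order asked, and still so for the second after the job is handed in, while the arm keeps its last pose, push and grip.
It also fails if it takes over 64 s, if anything falls off the work surface, if the arm or the gripper's body presses on something with over 40 N, if the wrist force passes 120 N, or if a joint passes its speed limit or range.

## Robot

A 6-joint arm with a two-finger parallel gripper is mounted at the origin on the work surface. World frame = base frame: x ahead of the robot, y to its left, z up, the work surface at z = 0. Lengths are in m, angles in rad, forces in N, time in s.
With the tool pointing down it reaches from about 0.35 to 0.975 m from the base axis. Payload 4.9 kg.
Tool frame: the origin (TCP) lies at the very end of the fingers, on their centre line; the grasp point (between the pads) lies 19 mm behind it; z points along the fingers, x is the direction in which the jaws open and shut, and the axes are right-handed (so a half turn about z gives the same grasp; the last joint's range is limited). The gripper opens to 85 mm and grips with 20 to 120 N. Pads are 22 mm wide; open, the fingers measure 114 mm over their backs; the gripper's body (76 mm by 85 mm) begins 54 mm behind the grasp point. The pads swing forward as they close: fully open they stand 13 mm farther back than shut.
Start: joints at [1.081, 0.053, 1.613, -0, 1.476, -0.119], TCP at [0.226, 0.583, 0.231] pointing down, gripper open.
Joint ranges: [-3.01, 3.01], [-1.01, 2.22], [0.06, 2.58], [-1.02, 4.17], [0.09, 2.62], [-3.14, 3.14]. Speed limits (rad/s): [2.57, 2.57, 3.14, 3.14, 3.14, 3.14].

## Interface

Orientations are given as a unit quaternion [w, x, y, z].
In Python, from plant import * gives the robot as it stands.
- The arm moves only by the shell command python3 -m inch 'ROWS'. ROWS is text: rows parted by semicolons, each of 7 numbers parted by spaces: the shift along the tool's x, y, z in m, then the turn, a rotation vector about the tool's x, y, z in rad, then the closure, from 0 (fully open) to 1 (shut). A call has 1 to 10 rows; each row shifts and turns the commanded pose from where the row before left it, along the tool's axes as they then stand; what a row does not reach is not made up. A row lasts 1/12 s, in which the tool goes at most 41.7 mm and 7.16 degrees, less where a joint would pass 70% of its speed; a pose out of reach is approached as far as the arm can. A call with a gripper value outside its range is refused whole. The fingers move at their own pace and stop on an object; the grip force is fixed at half the most. Time passes only in rows, so rows that do not move let the fingers close. It gives the time, the measured TCP pose, the force and the opening at its end, in the units of the state.
- state(): the state, without advancing time (a new reading comes with each control period).
- grab_frame(name): name is "side" or "top"; returns the picture (480x640x3 uint8, blue, green, red); there is no depth.
- camera_info(name): a dict with "vertical_fov" (degrees; the focal length in pixels is half the picture's height over the tangent of half this angle, whatever the lens; pixels are square), "cx", "cy" (the principal point, pixels), "origin" and "rotation" of the camera in the world. Camera axes: x right, y down, z forward; pixel columns grow to the right and rows downward; lengths in m; the calibration is good to about 2 mm. A picture is of the moment at which its call begins. camera_info takes no time and is no camera call.
- job_done(): hands the job in, once; it reports no verdict.
The state is a dict: "time": time; "joint_pos": joint angles; "joint_vel": joint speeds; "joint_efforts": joint torques, N m; "tool_pos": TCP position; "tool_rot": TCP orientation; "contact_force": force on the tool from outside, world axes, zero at the start; "ft_torque": the same for the moment, N m; "gripper_width": opening from 0.0 (shut) to 1.0 (fully open).
Only numpy, scipy, OpenCV 4.12 (cv2) and the standard library are available. Lean on these libraries where they do the work, as an engineer would, in place of code of your own. Each camera call takes 0.05 s, during which the arm holds its last target.

## Working session

There is one attempt and no reset: what is moved stays moved. The work goes in short steps, Python scripts to look and compute and a shell command to move; the robot and the scene stay as the last step left them, time stands still between calls to the robot, and variables do not carry over. Pictures are saved under pics/ and viewed, and the job is handed in when it is done.

```bash
mkdir -p pics; ls; python3 - <<'E'
from plant import *
import cv2
for n in("side","top"):
    print(n,camera_info(n)); cv2.imwrite(f"pics/{n}0.png",grab_frame(n))
print(state())
E
```

```text
pics
side {'vertical_fov': 53.51731330348905, 'cx': 314.0916128752922, 'cy': 234.97901153850592, 'origin': array([ 0.35776172, -0.7825884 ,  0.66103069]), 'rotation': array([-0.46410877,  0.87501032, -0.11792961,  0.07108154])}
top {'vertical_fov': 52.98494660191446, 'cx': 336.3687995698199, 'cy': 240.986573498301, 'origin': array([ 0.51374375, -0.0256722 ,  1.14297906]), 'rotation': array([ 0.01774769, -0.6983231 ,  0.71537836, -0.01623796])}
{'time': 0.1, 'joint_pos': array([ 1.08100737e+00,  5.32956392e-02,  1.61416151e+00,  2.26485103e-05,
        1.47597376e+00, -1.18994642e-01]), 'joint_vel': array([ 0.00051618, -0.00153942, -0.00397075,  0.00070252,  0.0001854 ,
       -0.00026576]), 'joint_efforts': array([-5.53008449e-04, -3.94905388e+01, -3.71362889e+01, -1.69517662e-04,
        3.91708381e-03, -1.40602546e-05]), 'tool_pos': array([0.22619887, 0.5820331 , 0.23018009]), 'tool_rot': array([ 4.15261885e-04,  8.25335310e-01,  5.64642171e-01, -8.20051255e-04]), 'contact_force': array([ 0.12237101, -0.20634394,  0.68385505]), 'ft_torque': array([-0.03520699, -0.01077844,  0.05256651]), 'gripper_width': 1.0011795458458086}
```

View pics/side0.png

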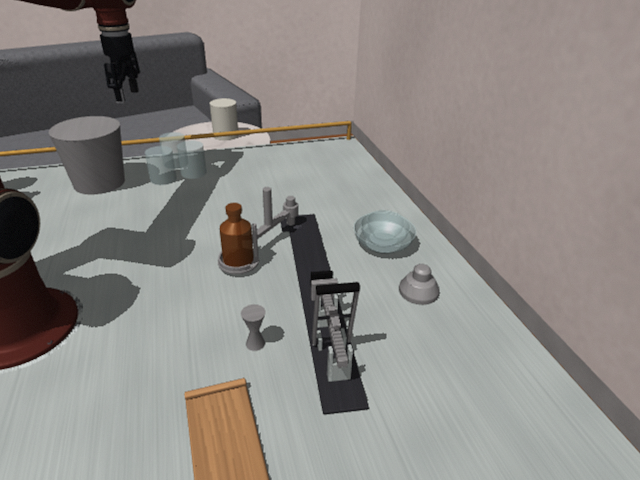

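View pics/top0.png

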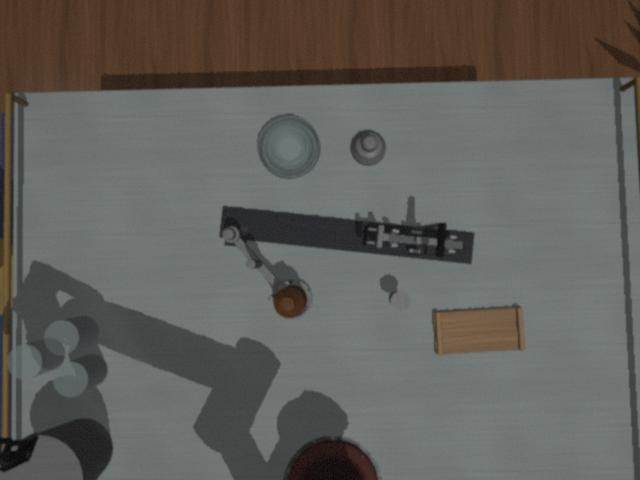

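The side view shows the holder knob at about (267,190), the bottle at (236,240) and the trigger bar at about (337,287). The top view shows the rail from (221,222) to (473,248), the pivot at (230,234), the knob at about (253,264) and the black trigger bar near (443,238). I'll zoom in next.

```bash
python3 - <<'E'
import cv2
t=cv2.imread("pics/top0.png"); s=cv2.imread("pics/side0.png")
cv2.imwrite("pics/topz.png",cv2.resize(t[190:330,210:410],None,fx=4,fy=4,interpolation=cv2.INTER_CUBIC))
cv2.imwrite("pics/topz2.png",cv2.resize(t[190:290,340:490],None,fx=5,fy=5,interpolation=cv2.INTER_CUBIC))
cv2.imwrite("pics/sidez.png",cv2.resize(s[175:415,210:400],None,fx=2.5,fy=2.5,interpolation=cv2.INTER_CUBIC))
E
```

```text
(no output)
```

View pics/topz.png

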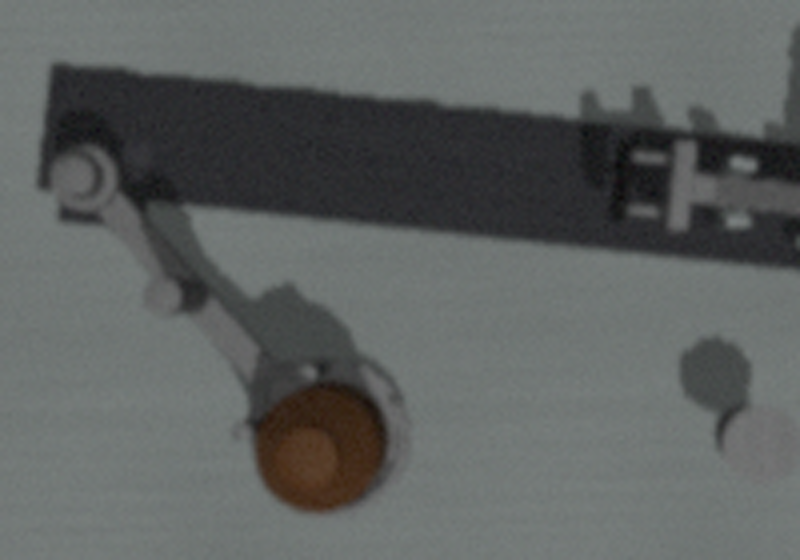

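View pics/topz2.png

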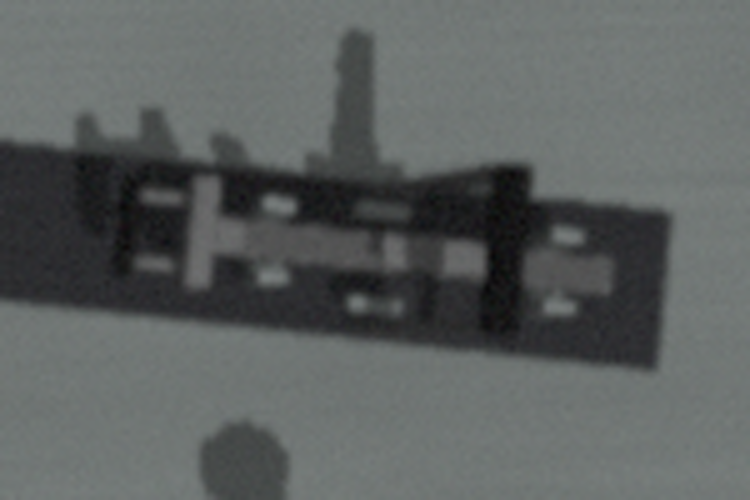

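View pics/sidez.png

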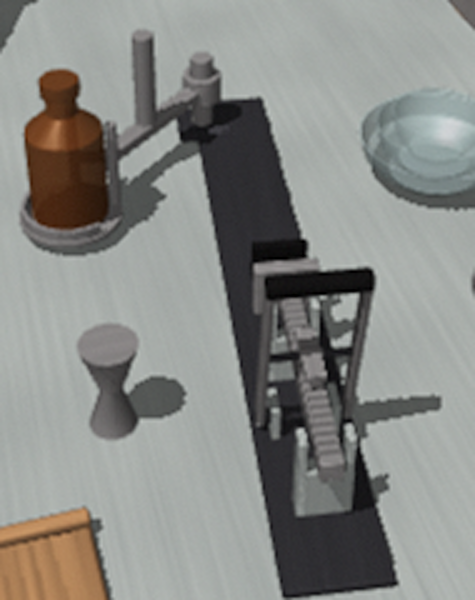

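```bash
cat > h.py <<'E'
import numpy as np
from scipy.spatial.transform import Rotation as R
from plant import *
def cam(n):
    c=camera_info(n); q=c['rotation']; f=240/np.tan(np.radians(c['vertical_fov'])/2)
    return f,c['cx'],c['cy'],np.array(c['origin']),R.from_quat([q[1],q[2],q[3],q[0]]).as_matrix()
C={n:cam(n) for n in('side','top')}
def proj(n,p):
    f,cx,cy,o,M=C[n]; v=(np.atleast_2d(p)-o)@M
    return np.c_[cx+f*v[:,0]/v[:,2],cy+f*v[:,1]/v[:,2]]
def ray(n,u,v,z):
    f,cx,cy,o,M=C[n]; d=M@np.array([(u-cx)/f,(v-cy)/f,1]); return o+d*(z-o[2])/d[2]
def tri(us,ut):
    A=[];b=[]
    for n,p in(('side',us),('top',ut)):
        f,cx,cy,o,M=C[n]; d=M@np.array([(p[0]-cx)/f,(p[1]-cy)/f,1]); d/=np.linalg.norm(d)
        P=np.eye(3)-np.outer(d,d); A.append(P); b.append(P@o)
    return np.linalg.lstsq(np.vstack(A),np.hstack(b),rcond=None)[0]
E
python3 - <<'E'
from h import *
from scipy.optimize import least_squares
print('start TCP px (fingertips)',proj('side',state()['tool_pos']))
print('knob tri',tri((267.2,188),(250.8,264.3)),'top@.148',ray('top',250.8,264.3,.148),'side',ray('side',267.2,188,.148))
print('bar tri',tri((338,289),(441.6,240)),ray('top',441.6,240,.167),ray('side',338,289,.167))
S=lambda x,y:(210+x/2.5,175+y/2.5)
pts=[('top',(223.8,206.3),(37.5,300,8)),('top',(474.2,232.4),(37.5,-300,8)),('top',(471.2,264),(-37.5,-300,8)),
('side',S(262,98),(37.5,300,8)),('side',S(397,583),(37.5,-300,8)),('side',S(284,597),(-37.5,-300,8)),
('top',(441.6,240),(0,-179.8,167)),('side',(338,289),(0,-179.8,167))]
def mk(p):
    c,s=np.cos(p[2]),np.sin(p[2]); return lambda q:np.array([p[0]+c*q[0]/1e3-s*q[1]/1e3,p[1]+s*q[0]/1e3+c*q[1]/1e3,q[2]/1e3])
def res(p): 
    T=mk(p); return np.concatenate([(proj(n,T(q))[0]-u) for n,u,q in pts])
r=least_squares(res,[.55,-.05,0],loss='soft_l1'); print(r.x,res(r.x).reshape(-1,2).round(1))
T=mk(r.x); 
pv=T((-30,270,0)); print('pivot',pv,'bar',T((0,-179.8,167)),'parked bottle',T((0,70,0)))
k=(ray('top',250.8,264.3,.148)+ray('side',267.2,188,.148))/2
print('knob r',np.hypot(*(k-pv)[:2]),'ang',np.arctan2(*(k-pv)[1::-1]))
b=T((0,70,0))-pv;a1=np.arctan2(b[1],b[0]);print('home ang',a1,'start',a1-.873)
for a in(a1-.873,a1): 
  kk=pv+.09*np.array([np.cos(a),np.sin(a),0]);kk[2]=.148;print('knob pred',kk,proj('top',kk),proj('side',kk))
bt=pv+.202*np.array([np.cos(a1-.873),np.sin(a1-.873),0]);bt[2]=.156;print('bottle top',bt,proj('top',bt),proj('side',bt))
E
```

```text
start TCP px (fingertips) [[128.68545235 101.56066324]]
knob tri [0.51940866 0.15302637 0.14975327] top@.148 [0.51772184 0.1536758  0.148     ] side [0.52164626 0.15581479 0.148     ]
bar tri [ 0.55831569 -0.23767706  0.16757821] [ 0.55755446 -0.23756941  0.167     ] [ 0.55936859 -0.23716364  0.167     ]
[ 0.58272638 -0.05062282 -0.12936883] [[-0.5 -0.6]
 [ 1.4 -0.2]
 [ 1.5 -0.2]
 [-0.5 -0.4]
 [ 0.6  0.7]
 [-0.6  0.6]
 [-4.3 -0.9]
 [-1.5 -3.3]]
pivot [0.58780931 0.22099118 0.        ] bar [ 0.55953069 -0.22892032  0.167     ] parked bottle [0.59175696 0.01879223 0.        ]
knob r 0.09502403894529517 ang -2.3701799320729404
home ang -1.55127521054276 start -2.42427521054276
knob pred [0.51998784 0.16182828 0.148     ] [[246.83757277 263.29686546]] [[265.96125953 186.8547557 ]]
knob pred [0.5895661  0.13100833 0.148     ] [[261.19563963 229.33200324]] [[299.17130378 189.56653512]]
bottle top [0.43558779 0.08820334 0.156     ] [[282.795796   303.82764909]] [[232.70432505 204.44641184]]
```

```bash
python3 - <<'E'
from h import *
from scipy.optimize import least_squares
S=lambda x,y:(210+x/2.5,175+y/2.5)
rail=[('top',(223.8,206.3),(37.5,300,8)),('top',(474.2,232.4),(37.5,-300,8)),('top',(471.2,264),(-37.5,-300,8)),
('side',S(262,98),(37.5,300,8)),('side',S(397,583),(37.5,-300,8)),('side',S(284,597),(-37.5,-300,8))]
fx=[('top',(441.6,240),(0,-179.8,167)),('side',(338,289),(0,-179.8,167))]
# lid etc not used; jaw head top edge centre unknown
kb=[('top',(250.8,264.3),.09,.148),('side',(267.2,188),.09,.148),('top',(286.8,303.8),.202,.156),('side',S(58,80),.202,.156)]
def mk(p):
    c,s=np.cos(p[2]),np.sin(p[2]); return lambda q:np.array([p[0]+c*q[0]/1e3-s*q[1]/1e3,p[1]+s*q[0]/1e3+c*q[1]/1e3,q[2]/1e3])
def arm(p,r,z,d=-.873):
    T=mk(p);pv=T((-30,270,0));b=T((0,70,0))-pv;a=np.arctan2(b[1],b[0])+d
    return pv+np.array([r*np.cos(a),r*np.sin(a),z])
def res(p):
    T=mk(p); o=[proj(n,T((q[0],q[1]+p[3]*1e3,q[2])))[0]-u for n,u,q in rail]+[proj(n,T(q))[0]-u for n,u,q in fx]
    o+=[proj(n,arm(p,r,z))[0]-u for n,u,r,z in kb]
    return np.concatenate(o)
r=least_squares(res,[.55,-.05,0,0],loss='soft_l1');p=r.x;print(p,res(p).reshape(-1,2).round(1))
T=mk(p);print('pivot',T((-30,270,0)),'bar',T((0,-179.8,167)),'axle',T((0,-150,20)))
for d in(-.873,0):print(arm(p,.09,.148,d),arm(p,.202,.018,d))
E
```

```text
[ 0.58191985 -0.05911558 -0.13049876  0.00988774] [[-1.1 -1. ]
 [ 0.9 -0.3]
 [ 0.9 -0.2]
 [-0.3 -0.7]
 [ 0.4 -0. ]
 [-0.8 -0.1]
 [-0.1 -0.5]
 [-0.5  0.2]
 [ 0.1 -0.8]
 [-0.8  0.6]
 [ 0.1  0.2]
 [-0.3 -0.5]]
pivot [0.58730968 0.2124925  0.        ] bar [ 0.55852272 -0.23738676  0.167     ] axle [ 0.56240055 -0.20784015  0.02      ]
[0.51942141 0.15340627 0.148     ] [0.43493822 0.07987674 0.018     ]
[0.5889648  0.12250772 0.148     ] [0.59102449 0.01052666 0.018     ]
```

```bash
python3 -m inch '-.0196 .0285 0 0 0 0 0;-.0196 .0285 0 0 0 0 0;-.0196 .0285 0 0 0 0 0;-.0196 .0285 0 0 0 0 0;-.0196 .0285 0 0 0 0 0;-.0196 .0285 0 0 0 0 0;-.0196 .0285 0 0 0 0 0;-.0196 .0285 0 0 0 0 0;-.0196 .0285 0 0 0 0 0;-.0196 .0285 0 0 0 0 0'
python3 -m inch '-.0196 .0285 0 0 0 0 0;-.0196 .0285 0 0 0 0 0;-.0196 .0285 0 0 0 0 0;-.0196 .0285 0 0 0 0 0;-.0196 .0285 0 0 0 0 0;0 0 0 0 0 .12 0.3;0 0 0 0 0 .12 0.3;0 0 0 0 0 .12 0.3;0 0 0 0 0 .12 0.3;0 0 0 0 0 .12 0.3'
python3 -m inch '0 0 0 0 0 .12 0.3;0 0 0 0 0 .12 0.3;0 0 0 0 0 .12 0.3;0 0 0 0 0 .12 0.3;0 0 0 0 0 .12 0.3;0 0 0 0 0 .12 0.3;0 0 0 0 0 .12 0.3;0 0 0 0 0 .12 0.3;0 0 0 0 0 .12 0.3;0 0 0 0 0 .12 0.3'
python3 -m inch '0 0 0 0 0 .12 0.3;0 0 0 0 0 .12 0.3;0 0 0 0 0 0 0.3;0 0 0 0 0 0 0.3'
```

```text
time: 0.93
tool_pos: [0.4214, 0.2949, 0.2309]
tool_rot: [-0.0, 0.825, 0.565, -0.0]
contact_force: [-0.2, 0.4, -0.3]
gripper_width: 0.998
time: 1.77
tool_pos: [0.5181, 0.1533, 0.2306]
tool_rot: [-0.0, 0.956, 0.293, -0.001]
contact_force: [0.6, 0.1, 0.6]
gripper_width: 0.703
time: 2.6
tool_pos: [0.518, 0.1535, 0.2307]
tool_rot: [0.0, 0.954, -0.298, -0.0]
contact_force: [-0.1, -0.6, -0.5]
gripper_width: 0.703
time: 2.93
tool_pos: [0.5181, 0.1535, 0.2308]
tool_rot: [0.0, 0.914, -0.406, -0.0]
contact_force: [0.1, 0.5, -0.5]
gripper_width: 0.705
```

```bash
python3 -m inch '0 0 .025 0 0 0 0.3;0 0 .03 0 0 0 0.3;0 0 .03 0 0 0 0.3;0 0 .03 0 0 0 0.3;0 0 .015 0 0 0 0.3;0 0 0 0 0 0 0.3'
python3 - <<'E'
from h import *
import cv2
a=grab_frame('side');b=grab_frame('top')
cv2.imwrite('pics/k1.png',np.hstack([cv2.resize(a[130:330,180:380],(390,390)),cv2.resize(b[180:380,180:380],(390,390))]))
E
```

```text
time: 3.43
tool_pos: [0.5147, 0.153, 0.0961]
tool_rot: [0.003, 0.914, -0.407, -0.004]
contact_force: [-0.1, -0.3, -0.3]
gripper_width: 0.699
```

View pics/k1.png

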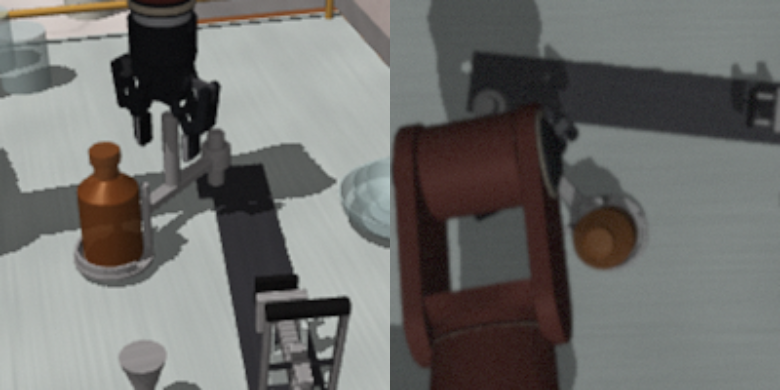

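The side view shows the open fingers straddling the post, at about (170,120) in the crop. I'll close on it now.

```bash
python3 -m inch '.003 -.003 0 0 0 0 0.4;0 0 0 0 0 0 0.6;0 0 0 0 0 0 0.75;0 0 0 0 0 0 0.8;0 0 0 0 0 0 0.9;0 0 0 0 0 0 0.9;0 0 0 0 0 0 0.9'
python3 - <<'E'
from h import *
p=np.array([.5873,.2125]);s=state();t=s['tool_pos'];print(t,t[:2]-p,np.hypot(*(t[:2]-p)),np.arctan2(t[1]-p[1],t[0]-p[0]), s['ft_torque'])
E
```

```text
time: 4.12
tool_pos: [0.5238, 0.1538, 0.1034]
tool_rot: [-0.001, 0.913, -0.407, 0.001]
contact_force: [-0.8, 0.4, 5.4]
gripper_width: 0.216
[0.52378089 0.15378227 0.10344565] [-0.06351911 -0.05871773] 0.08650115164610561 -2.3954535626237927 [0.22886628 0.30322146 0.17861841]
```

```bash
python3 -m inch '.0009 0 0 0 0 -.01 .9;.0018 0 0 0 0 -.02 .9;.0027 -.00005 0 0 0 -.03 .9;.0036 -.0001 0 0 0 -.04 .9;.0036 -.0001 0 0 0 -.04 .9;.0036 -.0001 0 0 0 -.04 .9;.0036 -.0001 0 0 0 -.04 .9;.0036 -.0001 0 0 0 -.04 .9;.0036 -.0001 0 0 0 -.04 .9;.0036 -.0001 0 0 0 -.04 .9'
python3 - <<'E'
from h import *
p=np.array([.5873,.2125]);s=state();t=s['tool_pos'];print(t,np.hypot(*(t[:2]-p)),np.arctan2(t[1]-p[1],t[0]-p[0]), s['contact_force'])
E
```

```text
time: 4.95
tool_pos: [0.5477, 0.1359, 0.1034]
tool_rot: [-0.002, 0.969, -0.246, 0.001]
contact_force: [-1.4, 4.4, 5.9]
gripper_width: 0.215
[0.54767295 0.13589885 0.10342669] 0.08624406890909098 -2.048201018249101 [-1.41657047  4.39380677  5.85331129]
```

```bash
python3 -m inch '.0035 -.0001 0 0 0 -.04 .9;.0035 -.0001 0 0 0 -.04 .9;.0035 -.0001 0 0 0 -.04 .9;.0035 -.0001 0 0 0 -.04 .9;.0035 -.0001 0 0 0 -.04 .9;.0035 -.0001 0 0 0 -.04 .9;.0035 -.0001 0 0 0 -.04 .9;.0027 -.0001 0 0 0 -.03 .9;.0022 0 0 0 0 -.025 .9;.0017 0 0 0 0 -.02 .9'
python3 - <<'E'
from h import *
import cv2
p=np.array([.5873,.2125]);s=state();t=s['tool_pos'];print(t,np.hypot(*(t[:2]-p)),np.arctan2(t[1]-p[1],t[0]-p[0]), s['contact_force'])
a=grab_frame('side');cv2.imwrite('pics/k2.png',cv2.resize(a[130:330,180:380],(600,600)))
E
```

```text
time: 5.78
tool_pos: [0.5772, 0.1269, 0.1035]
tool_rot: [-0.002, 0.997, -0.072, 0.001]
contact_force: [-0.9, 6.5, 5.4]
gripper_width: 0.219
[0.57720813 0.12688988 0.10347431] 0.08620289103269162 -1.6881365300937983 [-0.93514743  6.49747865  5.38856051]
```

View pics/k2.png

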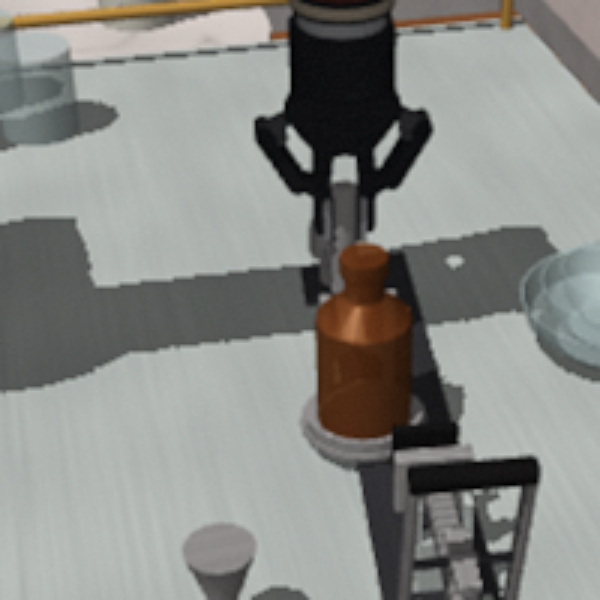

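The bottle is upright and carried along, at about (365,370) in the crop. Some 0.14 rad of swing remain.

```bash
python3 -m inch '.0014 0 0 0 0 -.016 .9;.0013 0 0 0 0 -.015 .9;.0013 0 0 0 0 -.015 .9;.0013 0 0 0 0 -.015 .9;.0013 0 0 0 0 -.015 .9;.0013 0 0 0 0 -.015 .9;.0013 0 0 0 0 -.015 .9;.0009 0 0 0 0 -.01 .9;.0009 0 0 0 0 -.01 .9'
python3 - <<'E'
from h import *
p=np.array([.5873,.2125]);s=state();t=s['tool_pos'];print(t,np.hypot(*(t[:2]-p)),np.arctan2(t[1]-p[1],t[0]-p[0]), s['contact_force'])
E
python3 -m inch '.0009 0 0 0 0 -.01 .9;.0009 0 0 0 0 -.01 .9'
python3 -m inch '.0009 0 0 0 0 -.01 .9;.0009 0 0 0 0 -.01 .9'
```

```text
time: 6.58
tool_pos: [0.588, 0.1263, 0.1035]
tool_rot: [-0.002, 1.0, -0.009, 0.001]
contact_force: [-0.5, 7.7, 5.6]
gripper_width: 0.214
[0.58801512 0.12626448 0.10348055] 0.08623848148062607 -1.562503858715343 [-0.48850447  7.7060793   5.56219395]
time: 6.75
tool_pos: [0.5896, 0.1263, 0.1034]
tool_rot: [-0.002, 1.0, 0.001, 0.001]
contact_force: [-6.1, 7.4, 7.2]
gripper_width: 0.217
time: 6.92
tool_pos: [0.5895, 0.1263, 0.1034]
tool_rot: [-0.002, 1.0, 0.01, -0.002]
contact_force: [-12.9, 5.6, 13.0]
gripper_width: 0.219
```

The x force rose to -12.9 N while the tool stopped moving, so the holder is on its stop. I'll release and lift.

```bash
python3 -m inch '0 0 0 0 0 0 .7;0 0 0 0 0 0 .5;0 0 0 0 0 0 .4;0 0 0 0 0 0 .4;0 0 0 0 0 0 .4'
python3 -m inch '0 0 -.02 0 0 0 .4;0 0 -.03 0 0 0 .4;0 0 -.035 0 0 0 .4;0 0 -.035 0 0 0 .4;0 0 -.035 0 0 0 .4;0 0 -.01 0 0 0 .4'
python3 - <<'E'
from h import *
print(state())
E
```

```text
time: 7.33
tool_pos: [0.5906, 0.1237, 0.1012]
tool_rot: [0.0, 1.0, 0.01, 0.0]
contact_force: [-0.1, -0.1, 0.0]
gripper_width: 0.601
time: 7.83
tool_pos: [0.5932, 0.124, 0.2738]
tool_rot: [-0.0, 1.0, 0.01, 0.005]
contact_force: [1.2, -0.2, 1.6]
gripper_width: 0.602
{'time': 7.8333, 'joint_pos': array([ 8.34154913e-02, -2.07690560e-02,  1.61668515e+00, -1.64116330e-04,
        1.53494848e+00,  6.26776188e-02]), 'joint_vel': array([-0.00170133, -0.03141247, -0.09162732,  0.00051474,  0.15060653,
       -0.00083294]), 'joint_efforts': array([-1.31723931e-02, -3.20599151e+01, -3.25603259e+01, -5.47696691e-03,
        2.26964992e-01,  3.29734814e-05]), 'tool_pos': array([0.59317733, 0.12400816, 0.27383538]), 'tool_rot': array([-3.09673040e-04,  9.99931828e-01,  1.03711022e-02,  5.35569523e-03]), 'contact_force': array([ 1.16051196, -0.18036636,  1.59732899]), 'ft_torque': array([ 0.06347942, -0.01951081, -0.01518413]), 'gripper_width': 0.6018760863336069}
```

```bash
python3 -m inch '-.0038 .0328 0 0 0 0 .4;-.0038 .0328 0 0 0 0 .4;-.0038 .0328 0 0 0 0 .4;-.0038 .0328 0 0 0 0 .4;-.0038 .0328 0 0 0 0 .4;-.0038 .0328 0 0 0 0 .4;-.0038 .0328 0 0 0 0 .4;-.0038 .0328 0 0 0 0 .4;-.0038 .0328 0 0 0 0 .4;-.0038 .0328 0 0 0 0 .4'
python3 -m inch '-.0038 .0328 0 0 0 0 .4;0 0 0 0 0 -.12 .4;0 0 0 0 0 -.12 .4;0 0 0 0 0 -.12 .4;0 0 0 0 0 -.12 .4;0 0 0 0 0 -.12 .4;0 0 0 0 0 -.12 .4;0 0 0 0 0 -.12 .4;0 0 0 0 0 -.12 .4;0 0 0 0 0 -.12 .4'
python3 -m inch '0 0 0 0 0 -.12 .4;0 0 0 0 0 -.12 .4;0 0 0 0 0 -.1 .4;0 0 0 0 0 0 .4'
python3 - <<'E'
from h import *
import cv2
a=grab_frame('side');b=grab_frame('top')
cv2.imwrite('pics/t1.png',np.hstack([cv2.resize(a[180:420,200:440],(390,390)),cv2.resize(b[130:370,220:460],(390,390))]))
s=state();q=s['tool_rot'];print(s['tool_pos'],R.from_quat([*q[1:],q[0]]).as_matrix().round(3))
E
```

```text
time: 8.67
tool_pos: [0.5589, -0.2064, 0.2655]
tool_rot: [-0.0, 1.0, 0.01, -0.0]
contact_force: [0.3, 1.1, -0.8]
gripper_width: 0.598
time: 9.5
tool_pos: [0.5561, -0.2377, 0.2654]
tool_rot: [-0.0, 0.851, 0.526, -0.0]
contact_force: [-0.8, -0.0, 0.6]
gripper_width: 0.602
time: 9.83
tool_pos: [0.5561, -0.2377, 0.2654]
tool_rot: [-0.0, 0.751, 0.66, -0.0]
contact_force: [-0.5, -0.3, 0.8]
gripper_width: 0.599
[ 0.55618141 -0.23765782  0.26567463] [[ 0.132  0.991 -0.001]
 [ 0.991 -0.132  0.   ]
 [ 0.    -0.001 -1.   ]]
```

View pics/t1.png

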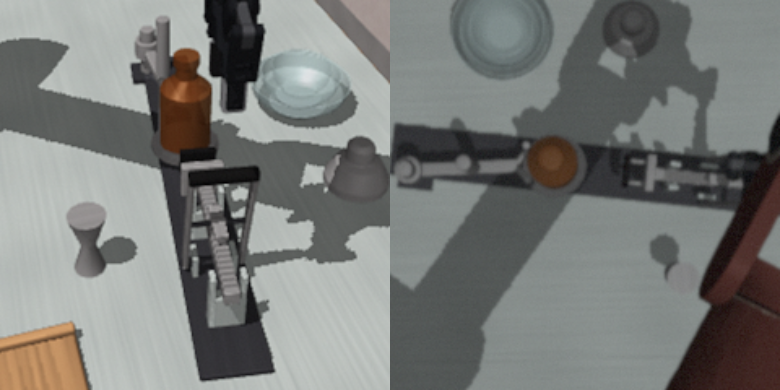

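The bottle is upright at home and the fingers hover above the bar. Next I align the tool with the trigger's lean and descend along it.

```bash
python3 -m inch '-.0195 0 0 0 0 0 .4;0 0 0 0 .1 0 .4;0 0 0 0 .1 0 .4;0 0 .01 0 0 0 .4;0 0 .02 0 0 0 .4;0 0 .02 0 0 0 .4;0 0 .01 0 0 0 .4;0 0 0 0 0 0 .4'
python3 - <<'E'
from h import *
import cv2
a=grab_frame('side')
cv2.imwrite('pics/t2.png',cv2.resize(a[200:420,220:440],(600,600)))
s=state();q=s['tool_rot'];M=R.from_quat([*q[1:],q[0]]).as_matrix();print(s['tool_pos'],M.round(3))
c,si=np.cos(-.1305),np.sin(-.1305);d=s['tool_pos']-[.5819,-.0591,0];print('frame',c*d[0]+si*d[1],-si*d[0]+c*d[1],d[2])
E
```

```text
time: 10.6
tool_pos: [0.5538, -0.2433, 0.2034]
tool_rot: [-0.069, 0.748, 0.656, 0.074]
contact_force: [-1.7, 0.6, -0.6]
gripper_width: 0.599
[ 0.55461746 -0.24399484  0.20556784] [[ 0.127  0.992  0.023]
 [ 0.972 -0.129  0.198]
 [ 0.2   -0.003 -0.98 ]]
frame -0.002990209201202451 -0.18687294892036185 0.20556784342574647
```

View pics/t2.png

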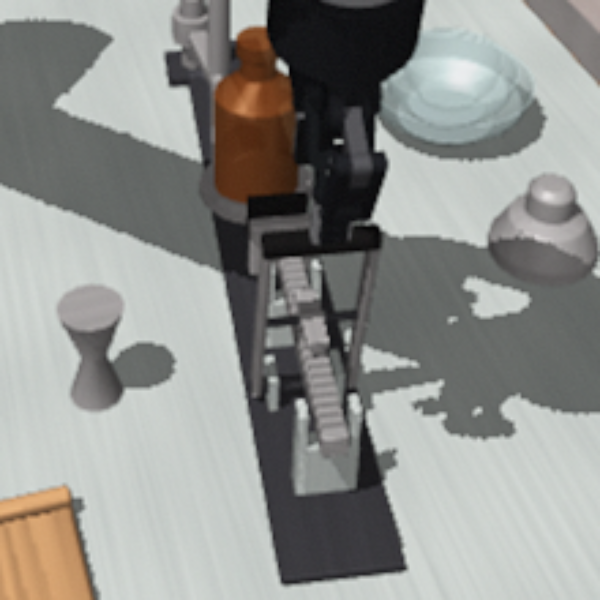

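```bash
python3 -m inch '0 .002 .007 0 0 0 .4;0 0 .015 0 0 0 .4;0 0 .015 0 0 0 .4;0 0 .015 0 0 0 .4;0 0 .005 0 0 0 .4;0 0 0 0 0 0 .4'
python3 - <<'E'
from h import *
import cv2
a=grab_frame('side')
cv2.imwrite('pics/t3.png',cv2.resize(a[200:420,220:440],(600,600)))
s=state();c,si=np.cos(-.1305),np.sin(-.1305);d=s['tool_pos']-[.5819,-.0591,0];print('frame',c*d[0]+si*d[1],-si*d[0]+c*d[1],d[2],s['contact_force'])
E
```

```text
time: 11.15
tool_pos: [0.558, -0.2332, 0.1496]
tool_rot: [-0.067, 0.748, 0.656, 0.075]
contact_force: [-0.0, 0.2, -0.2]
gripper_width: 0.6
frame -0.0003219190087059391 -0.17629663067498522 0.15102032476972105 [-0.13512118  0.05282823 -0.21929284]
```

View pics/t3.png

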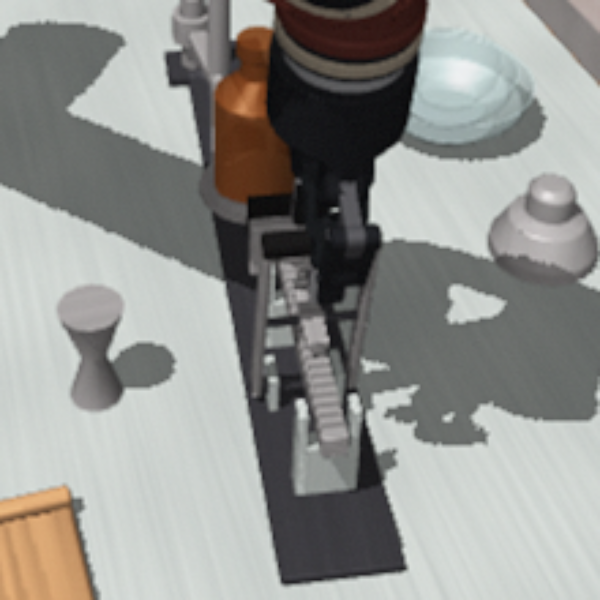

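The near finger is in front of the bar at about (330,275), so the fingers straddle it. I'll close on the bar.

```bash
python3 -m inch '0 0 0 0 0 0 .55;0 0 0 0 0 0 .7;0 0 0 0 0 0 .78;0 0 0 0 0 0 .85;0 0 0 0 0 0 .95;0 0 0 0 0 0 .95;0 0 0 0 0 0 .95'
cat >> h.py <<'E'
def fr():
    s=state();c,si=np.cos(-.1305),np.sin(-.1305);d=s['tool_pos']-[.5819,-.0591,0]
    q=s['tool_rot'];M=R.from_quat([*q[1:],q[0]]).as_matrix()
    f=s['contact_force']; y=-si*d[0]+c*d[1]; b=s['tool_pos']-.019*M[:,2]-[.5819,-.0591,0]; yb=-si*b[0]+c*b[1]
    print('t%.2f tcp frame x%.4f y%.4f z%.4f | bar x%.4f y%.4f z%.4f ang %.3f r %.4f| tilt %.3f | Fx %.1f Fy %.1f Fz %.1f w%.3f'%(s['time'],c*d[0]+si*d[1],y,d[2],c*b[0]+si*b[1],yb,b[2],np.arctan2(yb+.15,b[2]-.02)+.2,np.hypot(yb+.15,b[2]-.02),np.arcsin(-M[2,0]),c*f[0]+si*f[1],-si*f[0]+c*f[1],f[2],s['gripper_width']))
E
python3 -c "from h import *;fr()"
```

```text
time: 11.78
tool_pos: [0.5597, -0.2333, 0.1536]
tool_rot: [-0.066, 0.747, 0.657, 0.076]
contact_force: [-0.7, 5.1, 6.4]
gripper_width: 0.16
t11.78 tcp frame x0.0007 y-0.1756 z0.1536 | bar x0.0006 y-0.1794 z0.1722 ang 0.009 r 0.1550| tilt -0.202 | Fx -1.3 Fy 4.9 Fz 6.4 w0.160
```

```bash
python3 -m inch '.0027 0 0 0 -.02 0 .95;.0053 .0 .0001 0 -.04 0 .95;.0053 .0 .0001 0 -.04 0 .95;.0053 .0 .0001 0 -.04 0 .95;.0053 .0 .0001 0 -.04 0 .95;.0053 .0 .0001 0 -.04 0 .95'
python3 -c "from h import *;fr()"
python3 -m inch '.0053 .0 .0001 0 -.04 0 .95;.0053 .0 .0001 0 -.04 0 .95;.0053 .0 .0001 0 -.04 0 .95;.004 .0 .0001 0 -.03 0 .95;.0027 0 .0 0 -.02 0 .95;0 0 0 0 0 0 .95'
python3 - <<'E'
from h import *
import cv2
fr()
a=grab_frame('side');b=grab_frame('top')
cv2.imwrite('pics/s1.png',np.hstack([cv2.resize(a[200:420,220:440],(390,390)),cv2.resize(b[170:310,300:440],(390,390))]))
E
```

```text
time: 12.28
tool_pos: [0.5633, -0.2065, 0.1565]
tool_rot: [0.009, 0.752, 0.659, -0.008]
contact_force: [-2.5, -1.5, 4.6]
gripper_width: 0.162
t12.28 tcp frame x0.0007 y-0.1485 z0.1565 | bar x0.0006 y-0.1481 z0.1755 ang 0.212 r 0.1555| tilt 0.025 | Fx -2.2 Fy -1.8 Fz 4.6 w0.162
time: 12.78
tool_pos: [0.5663, -0.183, 0.1545]
tool_rot: [0.065, 0.748, 0.657, -0.072]
contact_force: [-3.3, 0.2, 7.4]
gripper_width: 0.163
t12.78 tcp frame x0.0007 y-0.1249 z0.1545 | bar x0.0007 y-0.1213 z0.1732 ang 0.385 r 0.1558| tilt 0.193 | Fx -3.3 Fy -0.2 Fz 7.4 w0.163
```

View pics/s1.png

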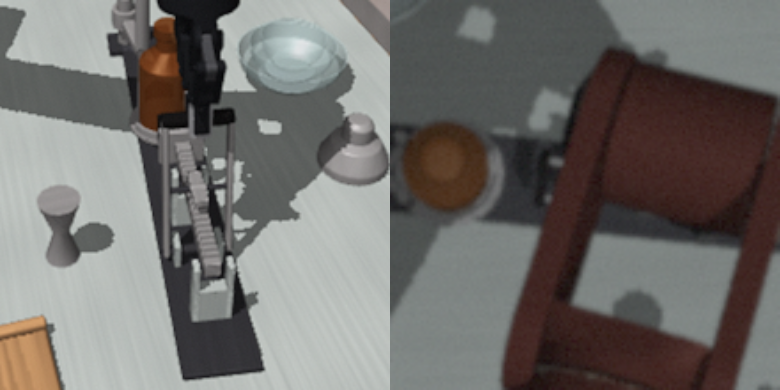

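The bar has moved forward and the jaw's rear end has shifted up the image. I'll return the trigger and do stroke 2.

```bash
python3 -m inch '-.0027 0 0 0 .02 0 .95;-.004 .0 .0001 0 .03 0 .95;-.0053 .0 .0001 0 .04 0 .95;-.0053 .0 .0001 0 .04 0 .95;-.0053 .0 .0001 0 .04 0 .95;-.0053 .0 .0001 0 .04 0 .95;-.0053 .0 .0001 0 .04 0 .95;-.0053 .0 .0001 0 .04 0 .95;-.0053 .0 .0001 0 .04 0 .95;-.0053 .0 .0001 0 .04 0 .95'
python3 -m inch '-.0013 0 0 0 .01 0 .95;0 0 0 0 0 0 .95'
python3 - <<'E'
from h import *
import cv2
fr()
a=grab_frame('side');s0=cv2.imread('pics/side0.png')
cv2.imwrite('pics/s2.png',np.hstack([cv2.resize(x[260:400,290:390],(400,560),interpolation=cv2.INTER_CUBIC) for x in(s0,a)]))
E
python3 -m inch '.0027 0 0 0 -.02 0 .95;.0053 .0 .0001 0 -.04 0 .95;.0053 .0 .0001 0 -.04 0 .95;.0053 .0 .0001 0 -.04 0 .95;.0053 .0 .0001 0 -.04 0 .95;.0053 .0 .0001 0 -.04 0 .95;.0053 .0 .0001 0 -.04 0 .95;.0053 .0 .0001 0 -.04 0 .95;.0053 .0 .0001 0 -.04 0 .95;.004 .0 .0001 0 -.03 0 .95'
python3 -c "from h import *;fr()"
```

```text
time: 13.72
tool_pos: [0.5598, -0.2328, 0.1537]
tool_rot: [-0.058, 0.748, 0.657, 0.068]
contact_force: [0.2, -1.5, 1.6]
gripper_width: 0.163
time: 13.88
tool_pos: [0.5597, -0.2332, 0.1536]
tool_rot: [-0.062, 0.748, 0.656, 0.073]
contact_force: [0.2, 3.3, 5.9]
gripper_width: 0.167
t13.88 tcp frame x0.0007 y-0.1755 z0.1536 | bar x0.0006 y-0.1791 z0.1722 ang 0.011 r 0.1550| tilt -0.192 | Fx -0.2 Fy 3.3 Fz 5.9 w0.167
time: 14.77
tool_pos: [0.5661, -0.1848, 0.1548]
tool_rot: [0.062, 0.748, 0.657, -0.068]
contact_force: [-3.0, 0.0, 8.0]
gripper_width: 0.168
t14.77 tcp frame x0.0007 y-0.1266 z0.1548 | bar x0.0006 y-0.1231 z0.1735 ang 0.373 r 0.1558| tilt 0.185 | Fx -3.0 Fy -0.4 Fz 8.0 w0.168
```

View pics/s2.png

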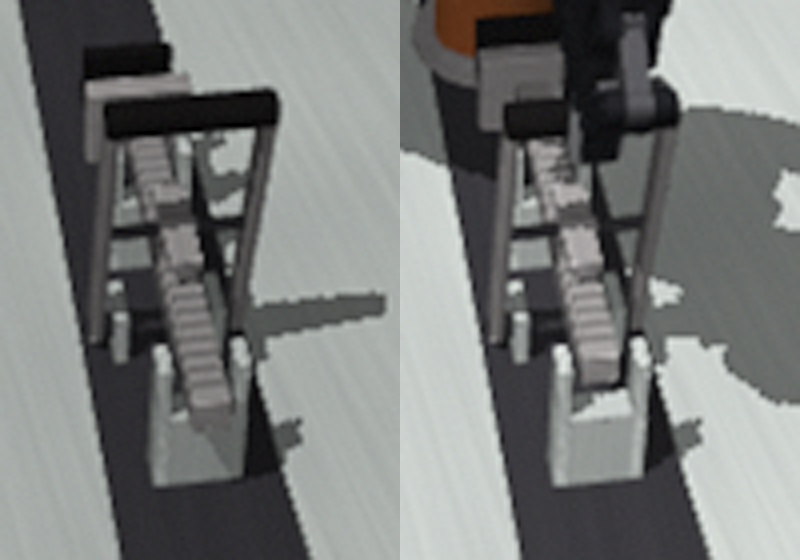

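```bash
cat >> h.py <<'E'
def fy(n,u,v,z):
    c,si=np.cos(-.1305),np.sin(-.1305);d=ray(n,u,v,z)-[.5819,-.0591,0];return np.round([c*d[0]+si*d[1],-si*d[0]+c*d[1]],4)
import cv2
def shot(name):
    a=grab_frame('side'); cv2.imwrite(name,cv2.resize(a[240:380,280:420],(590,590),interpolation=cv2.INTER_CUBIC)); return a
E
python3 - <<'E'
from h import *
print('rear',fy('side',342.5,360,.06),fy('side',340,353.75,.06))
print('head top R',fy('side',290+188/4,260+75/4,.085),fy('side',290+163/4,260+50/4,.085))
shot('pics/s3.png');fr()
E
```

```text
rear [ 0.0031 -0.2317] [ 0.0016 -0.2181]
head top R [ 0.0259 -0.0557] [ 0.0174 -0.0354]
t14.82 tcp frame x0.0007 y-0.1254 z0.1546 | bar x0.0007 y-0.1220 z0.1733 ang 0.381 r 0.1559| tilt 0.185 | Fx -3.1 Fy -0.1 Fz 8.0 w0.162
```

View pics/s3.png

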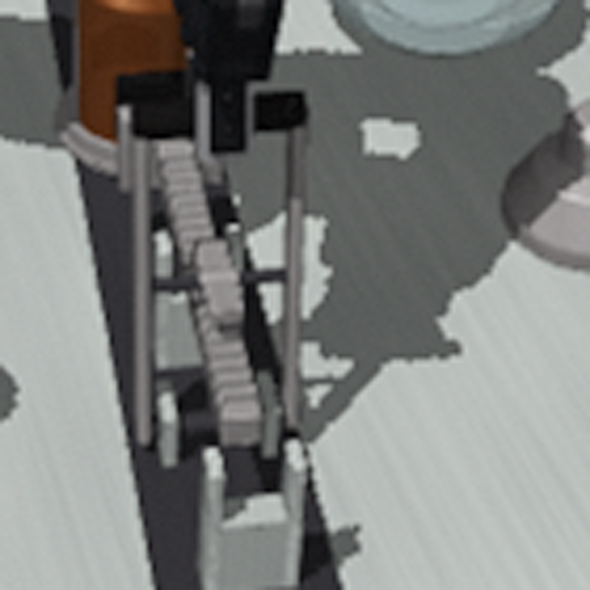

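```bash
python3 - <<'E'
from h import *
k=140/590
print('rear now',fy('side',280+240*k,240+415*k,.06))
E
python3 -m inch '-.0027 0 0 0 .02 0 .95;-.0053 .0 .0001 0 .04 0 .95;-.0053 .0 .0001 0 .04 0 .95;-.0053 .0 .0001 0 .04 0 .95;-.0053 .0 .0001 0 .04 0 .95;-.0053 .0 .0001 0 .04 0 .95;-.0053 .0 .0001 0 .04 0 .95;-.0053 .0 .0001 0 .04 0 .95;-.0053 .0 .0001 0 .04 0 .95;-.004 .0 .0001 0 .03 0 .95'
python3 -m inch '0 0 0 0 0 0 .95'
python3 - <<'E'
from h import *
shot('pics/s4.png');fr()
E
```

```text
rear now [ 0.0029 -0.1839]
time: 15.65
tool_pos: [0.5597, -0.2336, 0.1535]
tool_rot: [-0.062, 0.748, 0.657, 0.072]
contact_force: [0.4, 6.7, 6.0]
gripper_width: 0.165
time: 15.73
tool_pos: [0.5597, -0.2333, 0.1536]
tool_rot: [-0.063, 0.748, 0.656, 0.073]
contact_force: [-0.2, 3.5, 6.5]
gripper_width: 0.165
t15.78 tcp frame x0.0007 y-0.1754 z0.1536 | bar x0.0006 y-0.1790 z0.1723 ang 0.012 r 0.1550| tilt -0.191 | Fx -1.6 Fy 2.2 Fz 5.6 w0.162
```

View pics/s4.png

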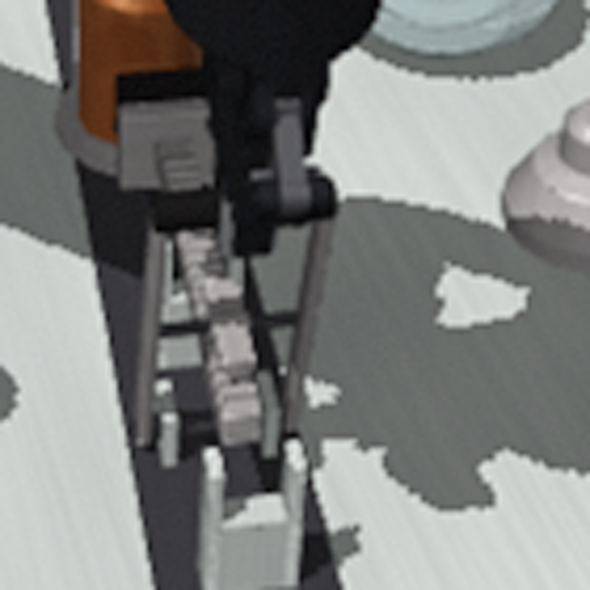

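Jaw travel is about 47 mm, so the gap to the bottle is roughly 30 mm. Stroke 3 comes next.

```bash
python3 -m inch '.0027 0 0 0 -.02 0 .95;.0053 .0 .0001 0 -.04 0 .95;.0053 .0 .0001 0 -.04 0 .95;.0053 .0 .0001 0 -.04 0 .95;.0053 .0 .0001 0 -.04 0 .95;.0053 .0 .0001 0 -.04 0 .95;.0053 .0 .0001 0 -.04 0 .95'
python3 -c "from h import *;fr()"
python3 -m inch '.0053 .0 .0001 0 -.04 0 .95;.0053 .0 .0001 0 -.04 0 .95'
python3 -c "from h import *;fr()"
python3 -m inch '.004 .0 .0001 0 -.03 0 .95;0 0 0 0 0 0 .95'
python3 - <<'E'
from h import *
shot('pics/s5.png');fr()
E
```

```text
time: 16.37
tool_pos: [0.5642, -0.1995, 0.1563]
tool_rot: [0.026, 0.751, 0.659, -0.027]
contact_force: [-1.6, -0.8, 5.3]
gripper_width: 0.167
t16.37 tcp frame x0.0007 y-0.1415 z0.1563 | bar x0.0006 y-0.1401 z0.1753 ang 0.264 r 0.1556| tilt 0.075 | Fx -1.5 Fy -1.0 Fz 5.3 w0.167
time: 16.53
tool_pos: [0.5655, -0.1893, 0.1555]
tool_rot: [0.052, 0.749, 0.658, -0.058]
contact_force: [-2.3, -3.2, 5.4]
gripper_width: 0.162
t16.53 tcp frame x0.0007 y-0.1312 z0.1555 | bar x0.0006 y-0.1283 z0.1742 ang 0.340 r 0.1558| tilt 0.156 | Fx -1.8 Fy -3.5 Fz 5.4 w0.162
time: 16.7
tool_pos: [0.5662, -0.1845, 0.1548]
tool_rot: [0.062, 0.748, 0.658, -0.069]
contact_force: [-2.8, -1.9, 6.8]
gripper_width: 0.162
t16.75 tcp frame x0.0007 y-0.1266 z0.1548 | bar x0.0006 y-0.1231 z0.1735 ang 0.373 r 0.1559| tilt 0.184 | Fx -1.6 Fy -2.7 Fz 8.4 w0.161
```

View pics/s5.png

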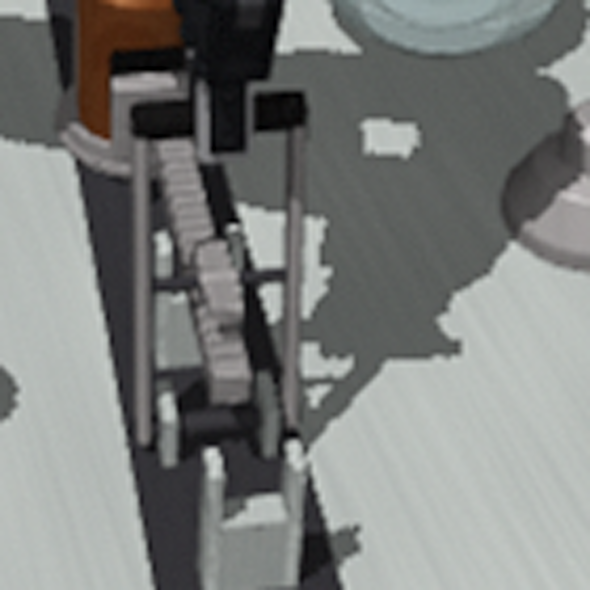

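```bash

python3 -m inch '-.004 .0 .0001 0 .03 0 .95;-.0053 .0 .0001 0 .04 0 .95;-.0053 .0 .0001 0 .04 0 .95;-.0053 .0 .0001 0 .04 0 .95;-.0053 .0 .0001 0 .04 0 .95;-.0053 .0 .0001 0 .04 0 .95;-.0053 .0 .0001 0 .04 0 .95;-.0053 .0 .0001 0 .04 0 .95;-.0053 .0 .0001 0 .04 0 .95;-.0027 0 0 0 .02 0 .95'
python3 -m inch '0 0 0 0 0 0 .95'
python3 - <<'E'
from h import *
shot('pics/s6.png');fr()
k=140/590
for u,v in((240,415),(230,377)):print(fy('side',280+u*k,240+v*k,.06))
E
```

```text
time: 17.58
tool_pos: [0.5597, -0.2335, 0.1536]
tool_rot: [-0.062, 0.748, 0.656, 0.073]
contact_force: [-0.2, 5.8, 6.9]
gripper_width: 0.162
time: 17.67
tool_pos: [0.5597, -0.2332, 0.1536]
tool_rot: [-0.062, 0.748, 0.656, 0.073]
contact_force: [-0.3, 2.0, 6.5]
gripper_width: 0.161
t17.72 tcp frame x0.0007 y-0.1753 z0.1536 | bar x0.0006 y-0.1789 z0.1723 ang 0.012 r 0.1550| tilt -0.190 | Fx 0.2 Fy 1.6 Fz 6.5 w0.158
[ 0.0029 -0.1839]
[ 0.0027 -0.1624]
```

View pics/s6.png

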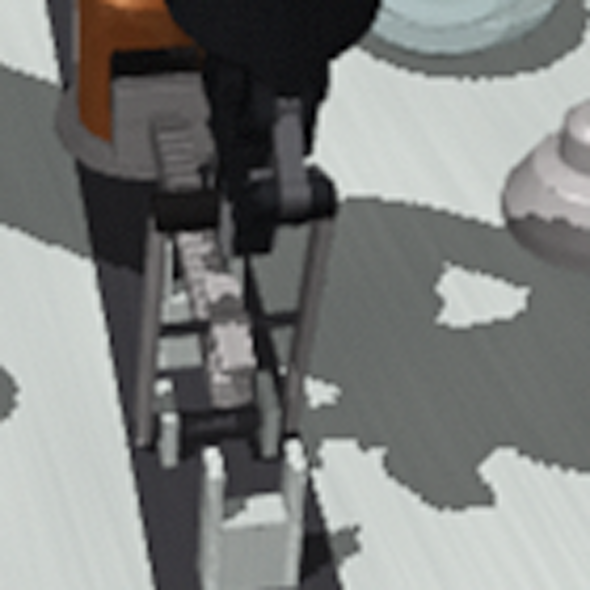

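```bash
python3 - <<'E'
from h import *
k=140/590
print('s4 far/near',fy('side',280+165*k,240+71*k,.084),fy('side',280+165*k,240+101*k,.084))
print('s6 far/near',fy('side',280+155*k,240+49*k,.084),fy('side',280+155*k,240+76*k,.084))
z=cv2.imread('pics/side0.png')
# initial: sidez near (280,240)/(280,263)
print('s0',fy('side',210+280/2.5,175+240/2.5,.084),fy('side',210+280/2.5,175+262/2.5,.084))
E
python3 -m inch '.0027 0 0 0 -.02 0 .95;.0053 .0 .0001 0 -.04 0 .95;.0053 .0 .0001 0 -.04 0 .95;.0027 0 0 0 -.02 0 .95;0 0 0 0 0 0 .95'
python3 -c "from h import *;fr()"
python3 -m inch '0 0 0 0 0 0 .95'
python3 -m inch '0 0 0 0 0 0 .95'
python3 -c "from h import *;fr()
shot('pics/s7.png')"
```

```text
s4 far/near [0.0031 0.019 ] [-0.0006 -0.0044]
s6 far/near [0.001  0.0374] [-0.0023  0.0157]
s0 [ 0.0015 -0.0273] [-0.0028 -0.0539]
time: 18.13
tool_pos: [0.5619, -0.217, 0.156]
tool_rot: [-0.021, 0.751, 0.66, 0.026]
contact_force: [-1.2, -1.8, 6.6]
gripper_width: 0.161
t18.13 tcp frame x0.0007 y-0.1592 z0.1560 | bar x0.0006 y-0.1604 z0.1750 ang 0.133 r 0.1553| tilt -0.066 | Fx -0.9 Fy -2.0 Fz 6.6 w0.161
time: 18.22
tool_pos: [0.5618, -0.2174, 0.156]
tool_rot: [-0.021, 0.751, 0.66, 0.026]
contact_force: [-0.8, -2.2, 5.7]
gripper_width: 0.162
time: 18.3
tool_pos: [0.5618, -0.2176, 0.156]
tool_rot: [-0.021, 0.751, 0.66, 0.026]
contact_force: [-1.0, -1.0, 6.8]
gripper_width: 0.162
t18.30 tcp frame x0.0007 y-0.1598 z0.1560 | bar x0.0006 y-0.1611 z0.1749 ang 0.129 r 0.1553| tilt -0.067 | Fx -0.9 Fy -1.1 Fz 6.8 w0.162
```

View pics/s7.png

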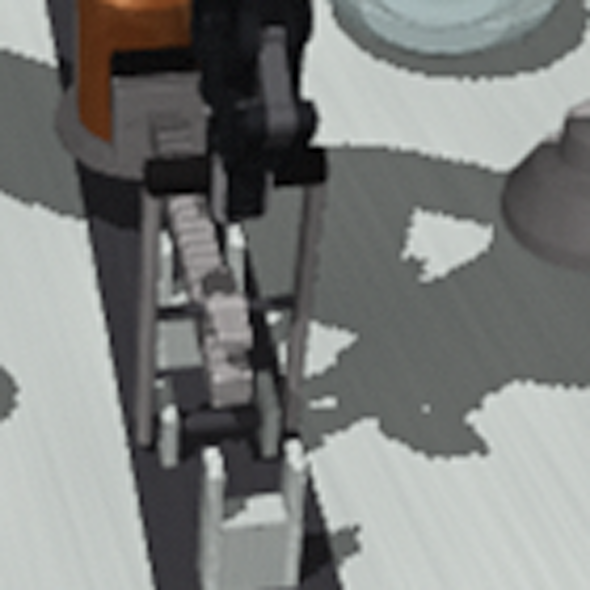

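```bash
python3 -m inch '.0027 0 0 0 -.02 0 .95;.0027 0 0 0 -.02 0 .95;.0027 0 0 0 -.02 0 .95;0 0 0 0 0 0 .95'
python3 -c "from h import *;fr()"
python3 -m inch '0 0 0 0 0 0 .95'
python3 - <<'E'
from h import *
fr()
shot('pics/s8.png')
i=[cv2.imread(f'pics/s{n}.png')[:440,90:300] for n in(6,7,8)]
cv2.imwrite('pics/c8.png',cv2.resize(np.hstack(i),None,fx=1.25,fy=1.25))
E
```

```text
time: 18.68
tool_pos: [0.5628, -0.2098, 0.1564]
tool_rot: [-0.001, 0.751, 0.66, 0.003]
contact_force: [-1.3, -3.3, 5.4]
gripper_width: 0.16
t18.68 tcp frame x0.0007 y-0.1519 z0.1564 | bar x0.0006 y-0.1520 z0.1754 ang 0.187 r 0.1554| tilt -0.005 | Fx -0.9 Fy -3.5 Fz 5.4 w0.160
time: 18.77
tool_pos: [0.5628, -0.2099, 0.1564]
tool_rot: [-0.001, 0.751, 0.66, 0.003]
contact_force: [-1.3, -3.8, 6.9]
gripper_width: 0.165
t18.77 tcp frame x0.0007 y-0.1521 z0.1564 | bar x0.0006 y-0.1522 z0.1754 ang 0.186 r 0.1554| tilt -0.006 | Fx -0.8 Fy -3.9 Fz 6.9 w0.165
```

View pics/c8.png

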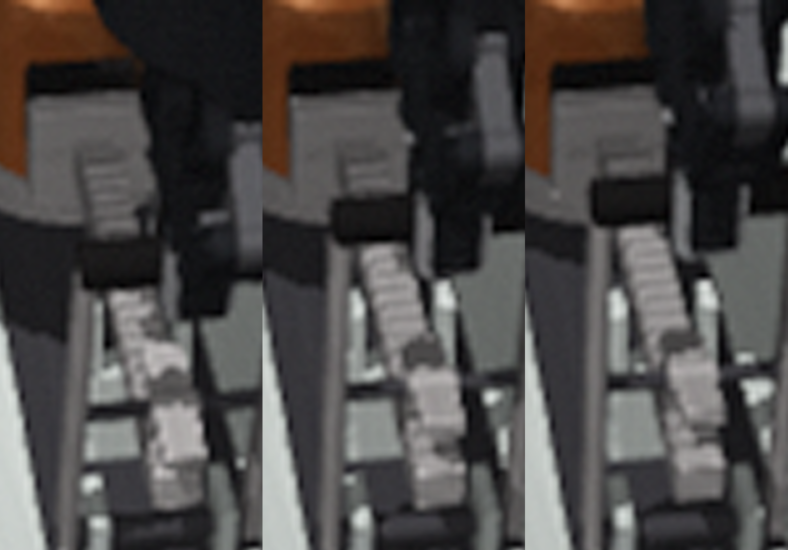

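The jaw has just started to move: its rear end in the crops goes from 507 to 505 to 500. The pawl caught near θ≈0.15, so I'll advance slowly and log the force.

```bash
cat >> h.py <<'E'
def rec(tag):
    a=grab_frame('side');cv2.imwrite(f'pics/raw_{tag}.png',a);fr()
E
python3 -c "from h import *;rec('a')" 
python3 -m inch '.0027 0 0 0 -.02 0 .95;0 0 0 0 0 0 .95;0 0 0 0 0 0 .95'|grep force; python3 -c "from h import *;rec('b')" 
python3 -m inch '.0027 0 0 0 -.02 0 .95;0 0 0 0 0 0 .95;0 0 0 0 0 0 .95'|grep force; python3 -c "from h import *;rec('c')" 
python3 -m inch '.0027 0 0 0 -.02 0 .95;0 0 0 0 0 0 .95;0 0 0 0 0 0 .95'|grep force; python3 -c "from h import *;rec('d')" 
python3 - <<'E'
import cv2,numpy as np
i=[cv2.resize(cv2.imread(f'pics/raw_{n}.png')[245:350,300:350],None,fx=4,fy=5.5,interpolation=cv2.INTER_CUBIC) for n in 'abcd']
cv2.imwrite('pics/c9.png',np.hstack(i))
E
```

```text
t18.87 tcp frame x0.0007 y-0.1522 z0.1564 | bar x0.0006 y-0.1523 z0.1754 ang 0.185 r 0.1554| tilt -0.007 | Fx -0.7 Fy -2.9 Fz 6.3 w0.162
contact_force: [-0.9, -4.2, 7.0]
t19.17 tcp frame x0.0007 y-0.1498 z0.1564 | bar x0.0006 y-0.1495 z0.1754 ang 0.203 r 0.1554| tilt 0.014 | Fx -1.3 Fy -3.8 Fz 6.3 w0.161
contact_force: [-1.8, -4.1, 6.2]
t19.47 tcp frame x0.0007 y-0.1472 z0.1565 | bar x0.0006 y-0.1466 z0.1755 ang 0.222 r 0.1555| tilt 0.034 | Fx -1.0 Fy -4.7 Fz 5.2 w0.163
contact_force: [-1.3, -3.3, 6.1]
t19.77 tcp frame x0.0007 y-0.1446 z0.1565 | bar x0.0006 y-0.1436 z0.1755 ang 0.241 r 0.1556| tilt 0.054 | Fx -0.7 Fy -4.3 Fz 6.2 w0.167
```

View pics/c9.png

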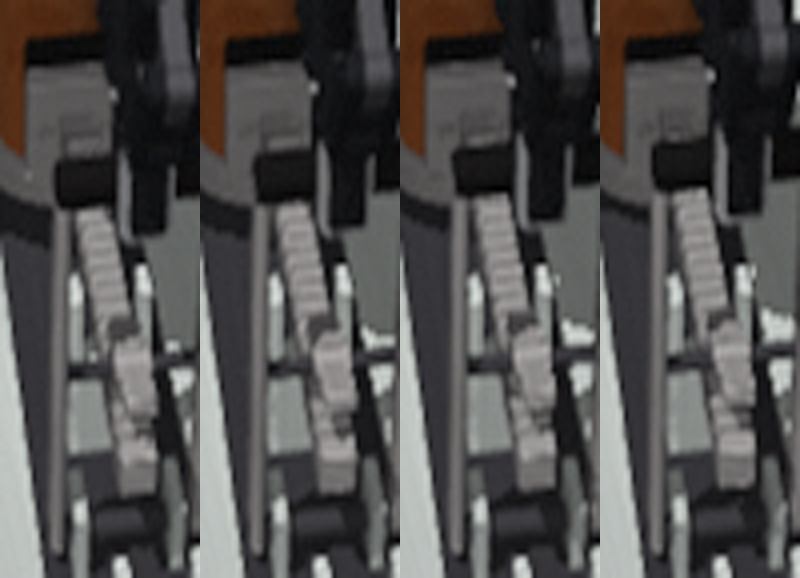

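```bash

for i in 1; do :; done
python3 -m inch '.0027 0 0 0 -.02 0 .95;0 0 0 0 0 0 .95;0 0 0 0 0 0 .95'|grep force; python3 -c "from h import *;rec('e')" 
python3 -m inch '.0027 0 0 0 -.02 0 .95;0 0 0 0 0 0 .95;0 0 0 0 0 0 .95'|grep force; python3 -c "from h import *;rec('f')" 
python3 -m inch '.0027 0 0 0 -.02 0 .95;0 0 0 0 0 0 .95;0 0 0 0 0 0 .95'|grep force; python3 -c "from h import *;rec('g')" 
python3 -m inch '.0027 0 0 0 -.02 0 .95;0 0 0 0 0 0 .95;0 0 0 0 0 0 .95'|grep force; python3 -c "from h import *;rec('h')" 
python3 - <<'E'
import cv2,numpy as np
i=[cv2.resize(cv2.imread(f'pics/raw_{n}.png')[245:350,300:350],None,fx=4,fy=5.5,interpolation=cv2.INTER_CUBIC) for n in 'aegh']
cv2.imwrite('pics/c10.png',np.hstack(i))
E
```

```text
contact_force: [-2.3, -5.0, 6.7]
t20.07 tcp frame x0.0007 y-0.1421 z0.1564 | bar x0.0006 y-0.1407 z0.1753 ang 0.260 r 0.1556| tilt 0.075 | Fx -0.7 Fy -5.2 Fz 6.1 w0.163
contact_force: [-1.7, -5.9, 5.9]
t20.37 tcp frame x0.0007 y-0.1396 z0.1563 | bar x0.0006 y-0.1378 z0.1752 ang 0.279 r 0.1557| tilt 0.095 | Fx -1.2 Fy -5.2 Fz 5.9 w0.163
contact_force: [-2.2, -5.7, 6.5]
t20.67 tcp frame x0.0007 y-0.1371 z0.1561 | bar x0.0006 y-0.1349 z0.1750 ang 0.297 r 0.1557| tilt 0.116 | Fx -1.4 Fy -5.5 Fz 6.4 w0.161
contact_force: [-1.9, -5.9, 6.0]
t20.97 tcp frame x0.0007 y-0.1346 z0.1559 | bar x0.0006 y-0.1320 z0.1747 ang 0.316 r 0.1558| tilt 0.136 | Fx -1.3 Fy -7.6 Fz 6.3 w0.159
```

View pics/c10.png

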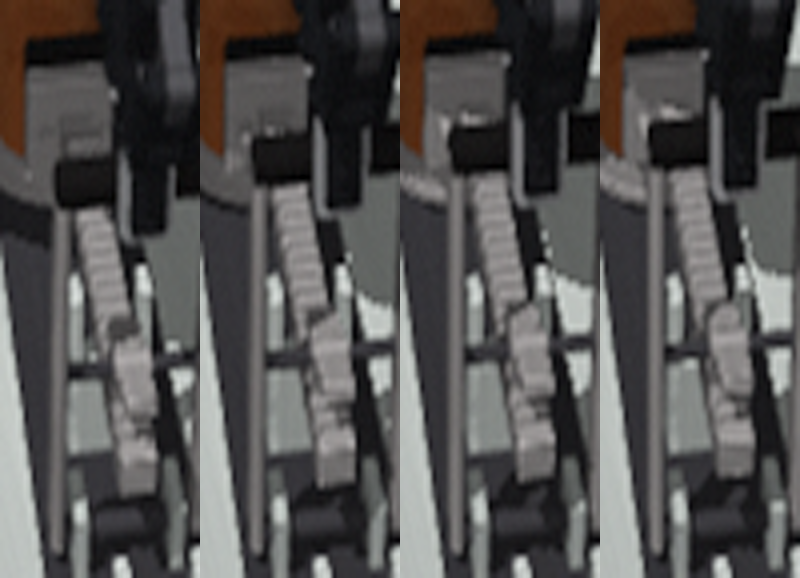

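```bash
python3 - <<'E'
from h import *
ims={}
for n in (4,6,7,8):
    z=cv2.imread(f'pics/s{n}.png'); ims[f's{n}']=cv2.resize(z,(140,140),interpolation=cv2.INTER_AREA)
for n in 'abcdefgh': ims[n]=cv2.imread(f'pics/raw_{n}.png')[240:380,280:420]
ref0=cv2.imread('pics/s3.png')
def prof(im,c0,c1,ch): return im[:,c0:c1,ch].astype(float).mean(1)
def cross(p,lo,hi,level,rising):
    for v in range(lo,hi):
        a,b=p[v],p[v+1]
        if (a<level<=b) if rising else (a>=level>b): return v+(level-a)/(b-a)
c0,c1=31,37
for k,im in ims.items():
    r=prof(im,c0,c1,2); g=prof(im,c0,c1,0)
    i=int(np.argmin(r[8:30]))+8   # darkest = pad
    up=r[max(i-12,0):i-3].max() if i>8 else r[:i].max(); 
    f=cross(r,0,i,(r[i]+120)/2 if False else (r[i]+r[max(i-6,0)])/2,False); n=cross(r,i,i+10,(r[i]+r[i+7])/2,True)
    # rear bottom edge along col 52-56
    q=prof(im,53,57,1); e=None
    for v in range(105,80,-1):
        if q[v]-q[v+1]>8: e=v;break
    j=int(np.argmax(q[82:104]-q[83:105]))+82; d=(q[j-2:j+3]-q[j-1:j+4]).clip(0); e=(d*np.arange(j-2,j+3)).sum()/d.sum()+.5
    Y=lambda v,z:fy('side',280+34,240+v,z)[1]*1e3 if v is not None else np.nan
    print(k,'far',None if f is None else round(f,2),'near',None if n is None else round(n,2),'thick mm',round(Y(f,.084)-Y(n,.084),1),'farY',Y(f,.084),'nearY',Y(n,.084),'rear',round(e,2), fy('side',335,240+e,.05)[1]*1e3)
E
```

```text
s4 far 16.59 near 23.81 thick mm 23.8 farY 21.2 nearY -2.6 rear 99.27 -175.9
s6 far 11.22 near 17.79 thick mm 22.4 farY 39.6 nearY 17.2 rear 96.04 -168.4
s7 far 11.23 near 17.74 thick mm 22.3 farY 39.6 nearY 17.3 rear 95.41 -166.9
s8 far 11.19 near 16.89 thick mm 19.5 farY 39.699999999999996 nearY 20.2 rear 94.18 -164.0
a far 11.2 near 16.82 thick mm 19.3 farY 39.699999999999996 nearY 20.400000000000002 rear 94.2 -164.1
b far 11.21 near 16.54 thick mm 18.2 farY 39.6 nearY 21.4 rear 94.09 -163.8
c far 11.24 near 15.86 thick mm 15.8 farY 39.5 nearY 23.7 rear 93.32 -162.0
d far 11.15 near 15.87 thick mm 16.2 farY 39.800000000000004 nearY 23.599999999999998 rear 93.14 -161.6
e far 11.23 near 15.49 thick mm 14.7 farY 39.6 nearY 24.9 rear 92.39 -159.8
f far 11.24 near 14.89 thick mm 12.5 farY 39.5 nearY 27.0 rear 92.15 -159.20000000000002
g far 11.09 near 14.81 thick mm 12.8 farY 40.0 nearY 27.2 rear 91.19 -156.9
h far 11.17 near 14.39 thick mm 11.2 farY 39.800000000000004 nearY 28.6 rear 91.13 -156.79999999999998
```

Measured in pixels, the pad face has stayed at row 251.2 since stroke 3, so it is on the bottle. The head plate has advanced 11.5 mm since then, making the pad about 13 mm in. I'll ease the trigger back about 0.055 rad for roughly 10 mm.

```bash

python3 -m inch '-.0014 0 0 0 .01 0 .95;-.0014 0 0 0 .01 0 .95;-.0014 0 0 0 .01 0 .95;-.0014 0 0 0 .01 0 .95;-.0014 0 0 0 .01 0 .95;-.0007 0 0 0 .005 0 .95;0 0 0 0 0 0 .95;0 0 0 0 0 0 .95'|grep force
cat > m.py <<'E'
from h import *
import sys
def cross(p,lo,hi,level,rising):
    for v in range(lo,hi):
        a,b=p[v],p[v+1]
        if (a<level<=b) if rising else (a>=level>b): return v+(level-a)/(b-a)
for k in sys.argv[1:]:
    im=cv2.imread(f'pics/raw_{k}.png')[240:380,280:420]
    r=im[:,31:37,2].astype(float).mean(1); i=int(np.argmin(r[8:30]))+8
    f=cross(r,0,i,(r[i]+r[max(i-6,0)])/2,False); n=cross(r,i,i+10,(r[i]+r[i+7])/2,True)
    q=im[:,53:57,1].astype(float).mean(1); j=int(np.argmax(q[82:104]-q[83:105]))+82; d=(q[j-2:j+3]-q[j-1:j+4]).clip(0); e=(d*np.arange(j-2,j+3)).sum()/d.sum()+.5
    Y=lambda v,z:fy('side',314,240+v,z)[1]*1e3
    print(k,'thick',round(Y(f,.084)-Y(n,.084),1),'far',round(f,2),'near',round(n,2),'nearY',Y(n,.084),'rearY',fy('side',335,240+e,.05)[1]*1e3)
E
python3 -c "from h import *;rec('i')" 
python3 -m inch '0 0 0 0 0 0 .95'|grep force
python3 -c "from h import *;rec('j');cv2.imwrite('pics/topj.png',grab_frame('top'))"; python3 m.py h i j
```

```text
contact_force: [-1.6, -3.1, 5.9]
t21.68 tcp frame x0.0007 y-0.1417 z0.1564 | bar x0.0006 y-0.1401 z0.1753 ang 0.263 r 0.1556| tilt 0.079 | Fx -1.8 Fy -3.8 Fz 6.7 w0.161
contact_force: [-1.5, -4.4, 5.6]
t21.82 tcp frame x0.0007 y-0.1416 z0.1563 | bar x0.0006 y-0.1401 z0.1753 ang 0.264 r 0.1556| tilt 0.079 | Fx -0.8 Fy -4.7 Fz 6.1 w0.164
h thick 11.2 far 11.17 near 14.39 nearY 28.6 rearY -156.79999999999998
i thick 13.9 far 11.18 near 15.22 nearY 25.8 rearY -159.1
j thick 13.4 far 11.21 near 15.12 nearY 26.200000000000003 rearY -159.1
```

View pics/raw_j.png

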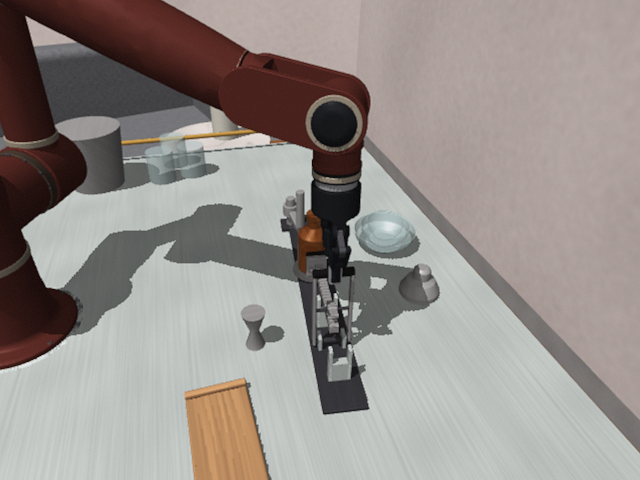

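View pics/topj.png

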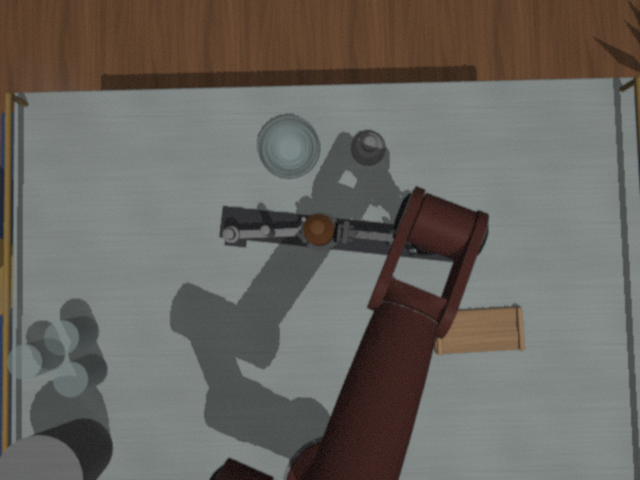

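```bash
python3 - <<'E'
import cv2,numpy as np
a=cv2.imread('pics/top0.png')[215:255,355:395];b=cv2.imread('pics/topj.png')[212:252,315:355]
o=[cv2.resize(x,(390,390),interpolation=cv2.INTER_CUBIC) for x in(a,b)]
cv2.imwrite('pics/cmp.png',cv2.convertScaleAbs(np.hstack(o),alpha=1.6))
E
```

```text
(no output)
```

View pics/cmp.png

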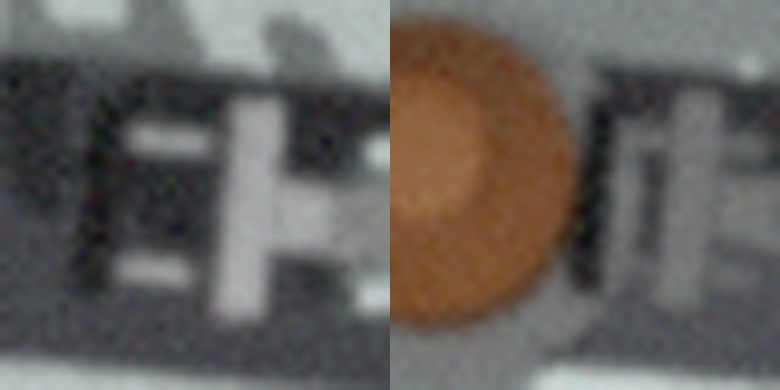

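```bash
python3 - <<'E'
from h import *
for z in(.156,.148):print(proj('top',[.591,.0105,z]),proj('side',[.591,.0105,z]))
print('knob',proj('top',[.589,.1225,.148]))
t=cv2.imread('pics/topj.png').astype(int);m=(t[...,2]-t[...,0]>45);m[:, :280]=0;m[:,360:]=0;m[:190]=0;m[270:]=0
v,u=np.nonzero(m);print('bottle blob',u.mean(),v.mean(),u.min(),u.max(),v.min(),v.max());print(proj('top',[.591,.0105,.088+.018]))
fr()
E
```

```text
[[319.17217216 226.93606564]] [[314.50946969 213.60162807]]
[[319.32039668 227.234037  ]] [[314.44907403 216.94664979]]
knob [[265.30447193 229.50513633]]
bottle blob 319.21529745042494 231.21246458923514 308 332 219 243
[[320.06119008 228.72323195]]
t21.87 tcp frame x0.0007 y-0.1416 z0.1564 | bar x0.0006 y-0.1401 z0.1753 ang 0.264 r 0.1556| tilt 0.079 | Fx -0.2 Fy -4.3 Fz 6.1 w0.167
```

```bash
python3 - <<'E'
from h import *
t=cv2.imread('pics/topj.png')[195:265,215:345].copy()
t=cv2.resize(t,None,fx=6,fy=6,interpolation=cv2.INTER_CUBIC);t=cv2.convertScaleAbs(t,alpha=1.5)
for p in([.589,.1225,.148],[.591,.0105,.156],[.591,.0105,.106],[.5873,.2125,.09]):
    u,v=proj('top',p)[0];cv2.drawMarker(t,(int((u-215)*6+3),int((v-195)*6+3)),(0,255,0),cv2.MARKER_CROSS,14,1)
cv2.imwrite('pics/home.png',t)
E
```

```text
(no output)
```

View pics/home.png

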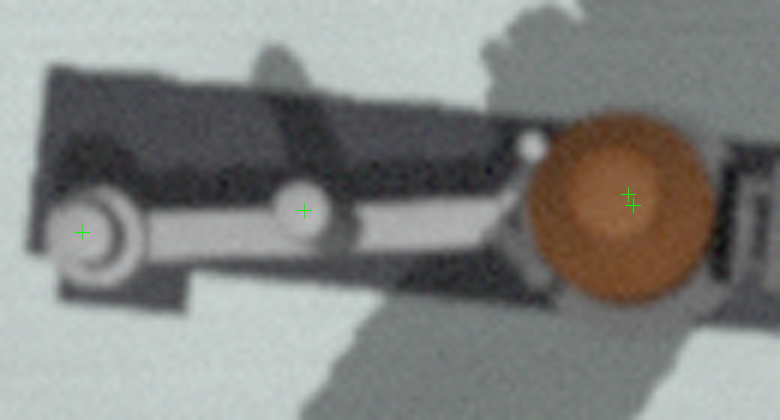

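The knob matches its predicted home position. The bottle is upright against the back posts, and the pad is about 10 mm in by both cameras. Handing in while still holding the trigger.

```bash
python3 -c "
from plant import *
print(job_done())"
```

```text
the job is handed in; nothing more can be done
None
```

The holder is fully home with the bottle upright. The pad is pressed in by about 10 mm of its 20 mm, and the arm still grips the trigger bar.

- **Holder:** I gripped the knob and swung it along its arc until it stopped moving and the force on the tool rose to about 13 N. In the last top view the knob lies on its predicted home position. The bottle sits about 4 mm further back than nominal, against the back posts.
- **Clamp:** I gripped the trigger bar and did three full strokes plus a slow fourth. The fourth went slightly too deep, to about 13 mm, well short of bottoming. I eased the trigger back to 0.26 rad, moving the jaw only through the trigger.
- **Pad checks:** The side camera gives about 10.2 mm of compression and the top camera also about 10 mm, each good to 1–2 mm. The force at the bar, about 4–5 N towards the rest position, is roughly 2 N lower than I would expect, but its reading carries an offset of that size. I relied on the pictures.
- **Other barware:** I did not go near it, and it looks where it was in the last pictures. The job took about 22 s of the 64 s allowed.

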